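# Close the chill box and hold the contact probe on its cover

### The arm

A 6-joint arm with a two-finger parallel gripper is mounted at the origin on a cart in front of the work surface, level with it; the furniture and walls round the work are solid. World frame = base frame: x ahead of the robot, y to its left, z up, the work surface at z = 0. Lengths are in m, angles in degrees, forces in N, time in s.
With the tool pointing down it reaches from about 0.375 to 0.9 m from the base axis. Payload 3.1 kg.
Tool frame: the origin (TCP) lies at the very end of the fingers, on their centre line; the grasp point (between the pads) lies 19 mm behind it; z points along the fingers, x is the direction in which the jaws open and shut, and the axes are right-handed (so a half turn about z gives the same grasp; the last joint's range is limited). The gripper opens to 87 mm and grips with 3 to 60 N. Pads are 19 mm wide; open, the fingers measure 117 mm over their backs; the gripper's body (75 mm by 190 mm) begins 51 mm behind the grasp point.
Start: joints at [-78.123, 30.224, 82.088, -0, 67.689, -10.227], TCP at [0.235, -0.579, 0.223] pointing down, gripper open.
Joint ranges: [-176.69, 176.69], [-43.24, 126.21], [12.49, 139.97], [-82, 262], [0, 151.66], [-163.58, 163.58]. Speed limits (degrees/s): [159.86, 159.86, 180, 180, 180, 180].

### API

Orientations are given as a 3x3 rotation matrix whose columns are the frame's x, y, z axes.
In Python, from rig import bot gives the robot as it stands.
- The arm moves only by the tool arm_command, never from a script. Its argument "plan" is a list of rows, each an object of numbers: "claw": the opening, from 0 (shut) to 1 (fully open); "dx", "dy", "dz": the shift along the tool's x, y, z in cm; "twist": the turn about the tool's z in degrees. A call has 1 to 8 rows; each row is the pose to reach, as a shift and turn from the pose measured when the call began, along the tool's axes at that moment; what a row does not reach only later rows make up. A row lasts 1/12 s, in which the tool goes at most 41.7 mm and 7.16 degrees, less where a joint would pass 70% of its speed; a pose out of reach is approached as far as the arm can. A call with a gripper value outside its range is refused whole. The fingers move at their own pace and stop on an object; the grip force is fixed at half the most. Time passes only in rows, so rows that repeat a pose let the fingers close. It gives the time, the measured TCP pose, the force and the opening at its end, in the units of the state.
- bot.read_state(): the state, without advancing time (a new reading comes with each control period).
- bot.capture(name): name is "scene" or "top"; returns the picture (400x640x3 uint8, red, green, blue); there is no depth.
- bot.calibration(name): a dict with "intrinsics" (3x3 intrinsics, pixels), "rvec" (rotation vector, rad) and "tvec" (3), from world to camera coordinates, as OpenCV has them. Camera axes: x right, y down, z forward; pixel columns grow to the right and rows downward; lengths in m; the calibration is good to about 2 mm. A picture is of the moment at which its call begins. calibration takes no time and is no camera call.
- bot.hand_in(): hands the job in, once; it reports no verdict.
The state is a dict: "time_s": time; "joint_positions": joint angles; "qvel": joint speeds; "tau": joint torques, N m; "position": TCP position; "tcp_rot": TCP orientation; "force": force on the tool from outside, world axes, zero at the start; "moment": the same for the moment, N m; "opening": opening from 0.0 (shut) to 1.0 (fully open).
Only numpy, scipy, OpenCV 4.12 (cv2) and the standard library are available. Lean on these libraries where they do the work, as an engineer would, in place of code of your own. Each camera call takes 0.05 s, during which the arm holds its last target.

### The job

Slide the white cover of the chill box fully shut over the tins, then take the orange temperature probe out of its stand and set its sprung copper foot inside the blue ring on the cover. Hold the probe upright and press lightly, so that the foot is pushed about half-way in; do not disturb the tin, the label roll or the spoon standing about. Finish like that, still holding the probe on the cover: do not put it down or let go.

Things in the scene. Friction and masses are not known exactly. Their poses are not given: they have to be found in the camera images.
- chill_box: steel chill box fixed to the table, 130 x 240 x 72 mm (x, y, z). Origin under its centre, on the table. The +y half is the open compartment with two gold tins, the -y half a closed grey housing. Side rails along y (top at 72 mm, inner edges at x = +-57 mm) guide the white cover, a plate 116 x 112 mm with its upper face 67 mm above the table
- cover (a joint): slide of the white cover in m: 0 = fully shut over the compartment (hard stop), up to 0.105 = open, over the grey housing. To shut it the cover moves along the box's +y. It stays where it is left; friction about 2 N
- cover_ridge (a point): middle of the blue grip ridge on the cover: 50 mm long along the box's x, 12 mm thick along the box's y, 23 mm high above the cover's face, with a 20 mm wide, 3 mm high strip along its base. This point is 13 mm above the cover's face and 10 mm below the ridge's top; its axes are the box's. The ring's centre is 50 mm from it along the box's +y
- ring (a point): centre of the blue ring printed on the cover's upper face (67 mm above the table), inner diameter 32 mm, outer 36 mm, with a 6 mm black dot in its middle; it moves with the cover; its axes are the box's
- stand: grey block fixed to the table, 72 x 72 x 50 mm, origin under its centre on the table; a round hole of 22 mm in the middle of its top holds the probe
- probe_mid (a point): centre of the probe's orange handle, which is 24 x 24 mm square and 80 mm long (sides along this point's x and y; z along the handle, up). The handle's top is 40 mm above this point, the foot's underside (foot out) 86 mm below it. In the stand the probe is upright, this point 96 mm and the foot's underside 10 mm above the table
- foot_face (a point): centre of the flat underside of the probe's sprung copper foot, 14 mm in diameter
- foot (a joint): how far the foot is pushed into the probe, in m: 0 = out, 0.010 = fully in (hard stop). A spring pushes it out: 2.4 N to begin moving, 5.4 N half-way, 8.4 N fully in
- probe: the whole probe, 126 mm long, about 92 g: orange handle at the top, below it a black collar 32 mm in diameter, 6 mm thick, that rests loose on the stand's top, then a steel ferrule 18 mm in diameter, then the copper foot. Origin at the foot's underside (foot out), z along the probe towards the handle
- gold_tin: bystander: round plain gold tin, 66 mm diameter, 22 mm high, origin under its centre
- label_roll: bystander: white label roll, 83 mm diameter, 40 mm high, origin under its centre
- spoon: bystander: light steel spoon lying flat, 165 x 35 x 11 mm, origin under its centre
There are look-alikes about, which are no part of the job. Leave any purple, red or yellow look-alike of the stand alone.

How it is judged (in metres and radians):
On the way, in this order (a step that is already met when the one before it is completed fails the run):
1. the cover is fully shut (within 4 mm), the probe still standing in its stand (value of joint cover below 0.004 m and contact force between probe and stand above 0.1 N), for 0.2 s.
2. the probe is lifted out of its stand in the fingers (height (world z) of foot_face above 0.06 m and contact force between the fingers and probe above 3 N), for 0.2 s.
At the end, for the whole second after the job is handed in: Cover shut within 4 mm; the foot's centre within 9 mm of the ring's centre (foot inside the ring); foot pushed 2 to 8 mm in, with 1.5 to 12 N between probe and cover; probe within 8 degrees (0.14 rad) of upright, still (under 20 mm/s), held by the fingers and clear of the stand (value of joint cover below 0.004 m and value of joint foot between 0.002 and 0.008 m and distance between foot_face and ring below 0.009 m and angle between probe_mid's own z axis and vertical below 0.14 rad and contact force between probe and chill_box between 1.5 and 12 N and contact force between the fingers and probe above 3 N and contact force between probe and stand below 0.1 N and linear speed of probe below 0.02 m/s); the arm keeps its last pose, push and grip.
It fails at once if the probe is pressed on the chill box with more than 20 N (contact force between probe and chill_box above 20 N).
It fails at once if the gold tin is moved more than 30 mm (distance of gold_tin from where it was at the start of the episode above 0.03 m).
It fails at once if the label roll is moved more than 30 mm (distance of label_roll from where it was at the start of the episode above 0.03 m).
It fails at once if the spoon is moved more than 30 mm (distance of spoon from where it was at the start of the episode above 0.03 m).
It also fails if it takes over 59 s, if anything falls off the work surface, if the arm or the gripper's body presses on something with over 40 N, if the wrist force passes 120 N, or if a joint passes its speed limit or range.

## Working session

There is one attempt and no reset: what is moved stays moved. The work goes in short steps, Python scripts to look and compute and a tool call to move; the robot and the scene stay as the last step left them, time stands still between calls to the robot, and variables do not carry over. Pictures are saved under pics/ and viewed, and the job is handed in when it is done.

Besides the shell and the picture viewer there is one more tool, called after "Emit:" in YAML: its name, and indented under it one key for each argument. arm_command: Moves the arm, as the interface text tells. Its arguments: {"type":"object","properties":{"plan":{"type":"array"}},"required":["plan"]}

```bash
mkdir -p pics; ls
python3 - <<'E'
from rig import bot
import cv2
s=bot.read_state();print({k:s[k] for k in('time_s','position','tcp_rot','force','opening')})
for n in('scene','top'):
    im=bot.capture(n);cv2.imwrite(f'pics/{n}0.png',im[:,:,::-1]);c=bot.calibration(n);print(c)
E
```

```text
pics
{'time_s': 0.0, 'position': array([ 0.23505171, -0.57832011,  0.22157638]), 'tcp_rot': array([[ 3.76320693e-01, -9.26489354e-01, -4.61006286e-04],
       [-9.26486981e-01, -3.76320789e-01,  2.13026561e-03],
       [-2.14715466e-03, -3.74546710e-04, -9.99997625e-01]]), 'force': array([ 0.13338368,  0.1463537 , -0.14331408]), 'opening': 0.9988341031423212}
{'intrinsics': array([[497.72464575,   0.        , 315.01886   ],
       [  0.        , 497.72464575, 198.27661321],
       [  0.        ,   0.        ,   1.        ]]), 'rvec': array([ 0.58660641, -2.51004468,  1.34084357]), 'tvec': array([0.43252051, 0.23993474, 1.17321081])}
{'intrinsics': array([[395.46575086,   0.        , 323.70621535],
       [  0.        , 395.46575086, 199.37205014],
       [  0.        ,   0.        ,   1.        ]]), 'rvec': array([ 2.15207481, -2.19688409,  0.13951641]), 'tvec': array([-0.091867  ,  0.56788956,  1.12002855])}
```

View pics/scene0.png

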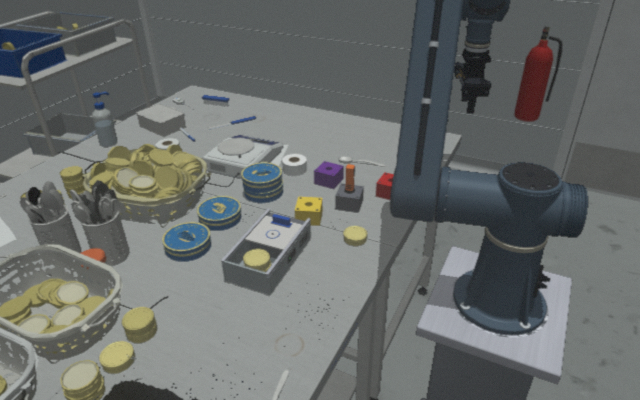

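View pics/top0.png

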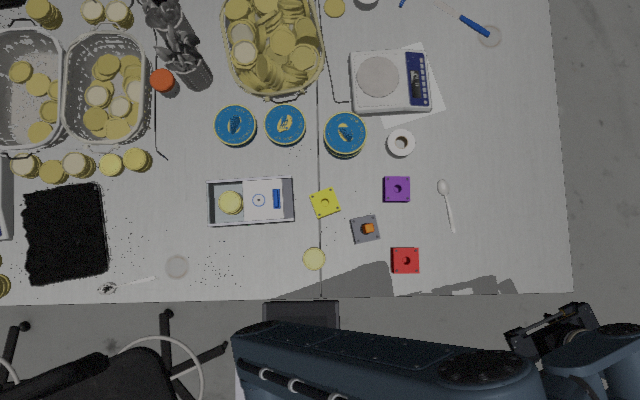

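The scene view shows the box at about (268,250) and the orange probe at (350,180). In the top view the box is at (250,201), with the ring at (259,200) and the ridge at (277,199). The grey stand with the probe is at (365,229), and the bystanders are the tin (313,259), the roll (400,143) and the spoon (446,203).

```bash
cat > h.py <<'E'
import numpy as np, cv2
from rig import bot
def cam(n):
    c=bot.calibration(n);R=cv2.Rodrigues(np.array(c['rvec']))[0];return np.array(c['intrinsics']),R,np.array(c['tvec']).ravel()
def plane(n,uv,z):
    K,R,t=cam(n);d=R.T@np.linalg.inv(K)@np.array([uv[0],uv[1],1.]);o=-R.T@t
    return o+d*(z-o[2])/d[2]
def proj(n,P):
    K,R,t=cam(n);p=K@(R@np.array(P,float)+t);return p[:2]/p[2]
def blobs(im,lo,hi,roi,minA=8):
    x0,y0,x1,y1=roi
    h=cv2.cvtColor(np.ascontiguousarray(im[y0:y1,x0:x1]),cv2.COLOR_RGB2HSV);m=cv2.inRange(h,np.array(lo),np.array(hi))
    n,l,s,c=cv2.connectedComponentsWithStats(m);out=[]
    for i in range(1,n):
        if s[i,4]>=minA:
            ys,xs=np.where(l==i);out.append((s[i,4],c[i]+[x0,y0],cv2.minAreaRect(np.c_[xs+x0,ys+y0].astype(np.float32))))
    return sorted(out,key=lambda o:-o[0])
E
python3 - <<'E'
import cv2,numpy as np
from h import *
t=cv2.imread('pics/top0.png')[:,:,::-1];s=cv2.imread('pics/scene0.png')[:,:,::-1]
def z(im,r,f,n):cv2.imwrite(n,cv2.resize(im[r[1]:r[3],r[0]:r[2],::-1],None,fx=f,fy=f,interpolation=cv2.INTER_CUBIC))
z(t,(195,165,405,285),3.8,'pics/tz.png');z(s,(210,150,410,290),4,'pics/sz.png')
print('blue top');[print(b) for b in blobs(t,(100,80,40),(130,255,255),(200,170,300,235))]
print('blue scene');[print(b) for b in blobs(s,(100,80,40),(130,255,255),(240,205,305,260))]
print('or top');[print(b) for b in blobs(t,(5,120,80),(18,255,255),(350,215,385,245))]
print('or scene');[print(b) for b in blobs(s,(3,120,60),(18,255,255),(335,155,370,200))]
for r in((200,170,300,235),):
    pass
E
```

```text
blue top
(np.int32(134), array([276.13432836, 198.23134328]), ((276.0, 198.5), (19.0, 6.0), 90.0))
blue scene
(np.int32(170), array([280.97058824, 220.18235294]), ((280.9706115722656, 220.11767578125), (19.887920379638672, 9.45888900756836), 14.03624439239502))
or top
(np.int32(80), array([368.8625, 227.45  ]), ((368.9706115722656, 227.3823699951172), (8.973817825317383, 8.973817825317383), 75.96376037597656))
or scene
(np.int32(126), array([349.68253968, 174.01587302]), ((349.5, 175.0), (22.0, 7.0), 90.0))
```

View pics/tz.png

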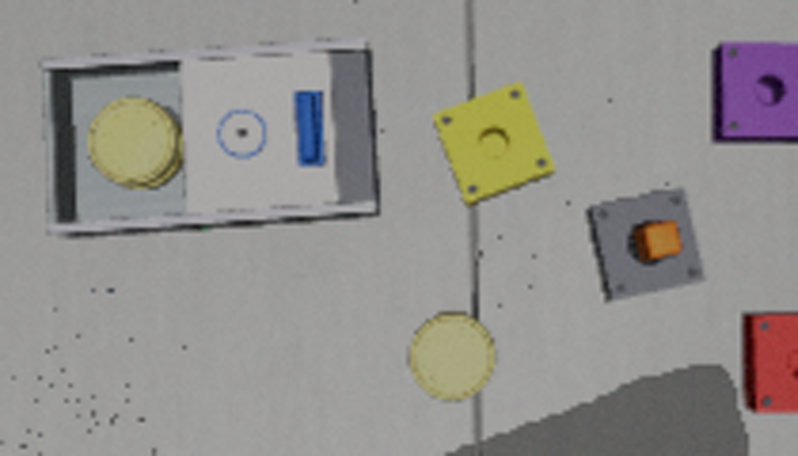

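View pics/sz.png

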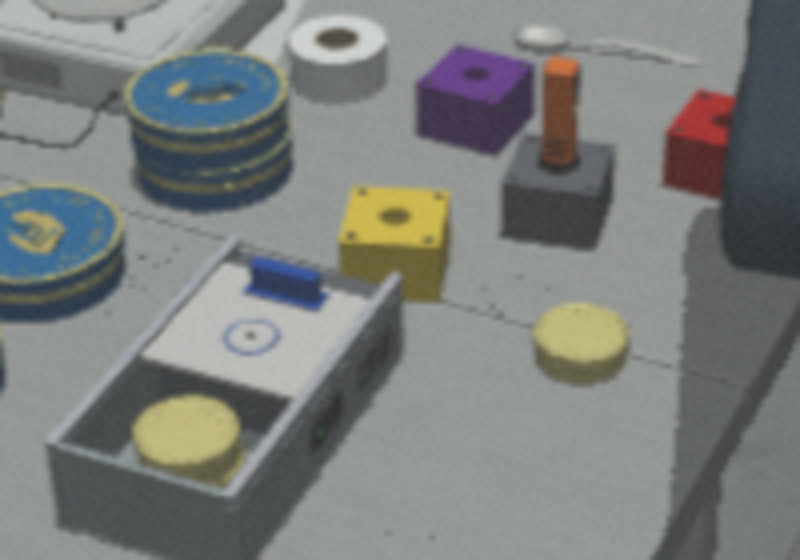

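Run:
```python
from h import *
def T(u,v,z): return plane('top',((u+.5)/3.8-.5+195,(v+.5)/3.8-.5+165),z)
def S(u,v,z): return plane('scene',((u+.5)/4-.5+210,(v+.5)/4-.5+150),z)
np.set_printoptions(precision=4,suppress=True)
c=[T(*p,.072) for p in((42,63),(370,42),(378,214),(50,233))]
print('box',*c,np.mean(c,0),'sides',[np.linalg.norm(c[i]-c[i-1]) for i in range(4)])
d=(c[0]-c[1])+(c[3]-c[2]);print('box +y yaw',np.degrees(np.arctan2(d[1],d[0])))
d=(c[0]-c[3])+(c[1]-c[2]);print('box x edge dir',np.degrees(np.arctan2(d[1],d[0])))
c2=[S(*p,.072) for p in((50,442),(237,240),(402,280),(238,497))];print('boxS',np.mean(c2,0))
print('ring',T(242,133,.067),S(251,336,.067))
print('ridge top',T(309,128,.09),'scene top ridge',S(287,270,.09))
c=[T(*p,.05) for p in((588,208),(683,189),(703,278),(608,300))];print('stand',np.mean(c,0))
d=(c[1]-c[0])+(c[2]-c[3]);print('stand ang',np.degrees(np.arctan2(d[1],d[0])))
c=[S(*p,.05) for p in((505,178),(613,198),(615,148),(523,138))];print(c)
print('htop',T(661,238,.136),'sc',S(562,64,.136))
print('tin',T(453,355,.022),'yellow',[T(*p,.05) for p in((435,120),(519,84),(553,172),(470,203))])
t=cv2.imread('pics/top0.png');cv2.imwrite('pics/pz.png',cv2.resize(t[205:255,340:400],None,fx=12,fy=12,interpolation=cv2.INTER_CUBIC))
```

```text
box [0.6193 0.2277 0.072 ] [ 0.6305 -0.0146  0.072 ] [ 0.5026 -0.0188  0.072 ] [0.4936 0.2205 0.072 ] [0.5615 0.1037 0.072 ] sides [np.float64(0.1258710541099303), np.float64(0.24256300405373363), np.float64(0.12803506710623327), np.float64(0.23953648347627116)]
box +y yaw 92.3997702937783
box x edge dir 2.565224137681578
boxS [0.5594 0.1112 0.072 ]
ring [0.5649 0.0812 0.067 ] [0.5659 0.0828 0.067 ]
ridge top [0.565  0.0294 0.09  ] scene top ridge [0.5644 0.0362 0.09  ]
stand [ 0.4775 -0.2176  0.05  ]
stand ang -79.1090728608038
[array([ 0.5068, -0.182 ,  0.05  ]), array([ 0.4245, -0.1913,  0.05  ]), array([ 0.4491, -0.2553,  0.05  ]), array([ 0.518 , -0.2387,  0.05  ])]
htop [ 0.4784 -0.2179  0.136 ] sc [ 0.478 -0.217  0.136]
tin [ 0.397  -0.0716  0.022 ] yellow [array([ 0.5738, -0.0615,  0.05  ]), array([ 0.6   , -0.1256,  0.05  ]), array([ 0.5327, -0.1496,  0.05  ]), array([ 0.5106, -0.0866,  0.05  ])]
```

View pics/pz.png

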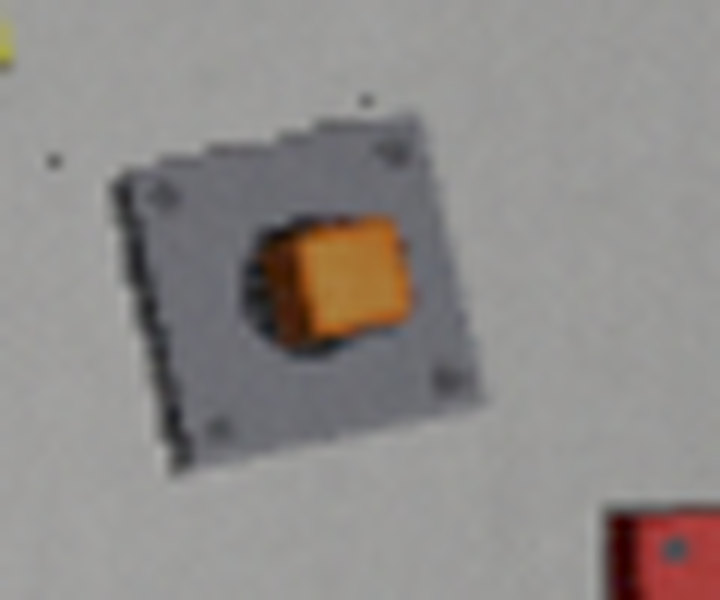

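```bash
cat >> h.py <<'E'
def go(P,yaw=None):
    s=bot.read_state();R=np.array(s['tcp_rot']);p=np.array(s['position'])
    d=R.T@(np.array(P)-p)*100;y=np.degrees(np.arctan2(R[1,0],R[0,0]))
    print('t %.2f'%s['time_s'],'tcp',p.round(4),'yaw %.2f'%y,'tilt',R[:2,2].round(4),'F',np.round(s['force'],2),'open %.3f'%s['opening'])
    print('shift cm',d.round(2),'twist',None if yaw is None else round((y-yaw+180)%360-180,2))
E
python3 -c "
from h import *
go((.567,.032,.17),-87.6)"
```

```text
t 0.10 tcp [ 0.2351 -0.5784  0.2217] yaw -67.90 tilt [-0.0004  0.0019] F [ 0.65 -0.73 -0.66] open 1.002
shift cm [-44.05 -53.72   5.27] twist 19.7
```

Emit:
arm_command:
  plan:
    - {"dx": -22, "dy": -26.8, "dz": 0, "twist": 20, "claw": 0.5}
    - {"dx": -22, "dy": -26.8, "dz": 0, "twist": 20, "claw": 0.5}
    - {"dx": -22, "dy": -26.8, "dz": 0, "twist": 20, "claw": 0.5}
    - {"dx": -22, "dy": -26.8, "dz": 0, "twist": 20, "claw": 0.5}
    - {"dx": -22, "dy": -26.8, "dz": 0, "twist": 20, "claw": 0.5}
    - {"dx": -22, "dy": -26.8, "dz": 0, "twist": 20, "claw": 0.5}
    - {"dx": -22, "dy": -26.8, "dz": 0, "twist": 20, "claw": 0.5}
    - {"dx": -22, "dy": -26.8, "dz": 0, "twist": 20, "claw": 0.5}

```text
time_s: 0.77
position: [0.3943, -0.2839, 0.222]
tcp_rot: [[0.036, -0.999, -0.001], [-0.999, -0.036, 0.002], [-0.002, 0.001, -1.0]]
force: [0.5, 0.4, -0.8]
opening: 0.529
```

```bash
cd .;python3 -c "
from h import *
go((.567,.032,.17),-87.6)"
```

```text
t 0.77 tcp [ 0.3943 -0.2839  0.222 ] yaw -87.93 tilt [-0.0007  0.0024] F [ 0.51  0.42 -0.77] open 0.529
shift cm [-30.93 -18.4    5.26] twist -0.33
```

Emit:
arm_command:
  plan:
    - {"dx": -31, "dy": -18.4, "dz": 4.5, "claw": 0.5}
    - {"dx": -31, "dy": -18.4, "dz": 4.5, "claw": 0.5}
    - {"dx": -31, "dy": -18.4, "dz": 4.5, "claw": 0.5}
    - {"dx": -31, "dy": -18.4, "dz": 4.5, "claw": 0.5}
    - {"dx": -31, "dy": -18.4, "dz": 4.5, "claw": 0.5}
    - {"dx": -31, "dy": -18.4, "dz": 4.5, "claw": 0.5}
    - {"dx": -31, "dy": -18.4, "dz": 4.5, "claw": 0.5}
    - {"dx": -31, "dy": -18.4, "dz": 4.5, "claw": 0.5}

```text
$.plan[0]: bad value
```

```bash
cd .;python3 -c "
from h import *
go((.567,.032,.10),-87.6)
go((.567,.032,.075),-87.6)"
```

```text
t 0.77 tcp [ 0.3943 -0.2839  0.222 ] yaw -87.93 tilt [-0.0007  0.0024] F [ 0.51  0.42 -0.77] open 0.529
shift cm [-30.91 -18.41  12.26] twist -0.33
t 0.77 tcp [ 0.3943 -0.2839  0.222 ] yaw -87.93 tilt [-0.0007  0.0024] F [ 0.51  0.42 -0.77] open 0.529
shift cm [-30.91 -18.41  14.76] twist -0.33
```

Emit:
arm_command:
  plan:
    - {"dx": -31, "dy": -18.4, "dz": 4.5, "twist": 0, "claw": 0.5}
    - {"dx": -31, "dy": -18.4, "dz": 4.5, "twist": 0, "claw": 0.5}
    - {"dx": -31, "dy": -18.4, "dz": 4.5, "twist": 0, "claw": 0.5}
    - {"dx": -31, "dy": -18.4, "dz": 4.5, "twist": 0, "claw": 0.5}
    - {"dx": -31, "dy": -18.4, "dz": 4.5, "twist": 0, "claw": 0.5}
    - {"dx": -31, "dy": -18.4, "dz": 4.5, "twist": 0, "claw": 0.5}
    - {"dx": -31, "dy": -18.4, "dz": 4.5, "twist": 0, "claw": 0.5}
    - {"dx": -31, "dy": -18.4, "dz": 4.5, "twist": 0, "claw": 0.5}

```text
time_s: 1.43
position: [0.5522, 0.007, 0.181]
tcp_rot: [[0.036, -0.999, -0.001], [-0.999, -0.036, 0.002], [-0.003, 0.001, -1.0]]
force: [-0.3, -0.9, -0.3]
opening: 0.501
```

```bash
cd .;python3 -c "
from h import *
go((.567,.032,.076),-87.6)"
```

```text
t 1.43 tcp [0.5522 0.007  0.181 ] yaw -87.92 tilt [-0.0015  0.0025] F [-0.34 -0.91 -0.3 ] open 0.501
shift cm [-2.42 -1.59 10.5 ] twist -0.32
```

Emit:
arm_command:
  plan:
    - {"dx": -2.4, "dy": -1.6, "dz": 3, "twist": 0, "claw": 0.5}
    - {"dx": -2.4, "dy": -1.6, "dz": 5, "twist": 0, "claw": 0.5}
    - {"dx": -2.4, "dy": -1.6, "dz": 7, "twist": 0, "claw": 0.5}
    - {"dx": -2.4, "dy": -1.6, "dz": 8, "twist": 0, "claw": 0.5}
    - {"dx": -2.4, "dy": -1.6, "dz": 8, "twist": 0, "claw": 0.5}
    - {"dx": -2.4, "dy": -1.6, "dz": 8, "twist": 0, "claw": 0.5}

```text
time_s: 1.93
position: [0.5669, 0.0314, 0.1007]
tcp_rot: [[0.036, -0.999, -0.003], [-0.999, -0.036, 0.003], [-0.003, 0.003, -1.0]]
force: [-0.1, -0.5, 0.2]
opening: 0.503
```

```bash
cd .;python3 - <<'E'
from h import *
go((.567,.032,.076),-87.6)
t=bot.capture('top');s=bot.capture('scene')
a=cv2.resize(t[170:250,200:320],(600,400));b=cv2.resize(s[190:290,220:340],(480,400))
cv2.imwrite('pics/a1.png',cv2.resize(a,(600,400))[:,:,::-1]);cv2.imwrite('pics/b1.png',b[:,:,::-1])
E
```

```text
t 1.93 tcp [0.5669 0.0314 0.1007] yaw -87.95 tilt [-0.0027  0.0027] F [-0.08 -0.45  0.18] open 0.503
shift cm [-0.05 -0.02  2.47] twist -0.35
```

View pics/a1.png

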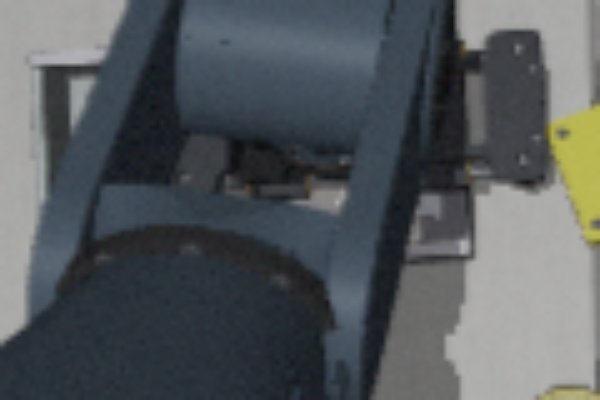

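View pics/b1.png

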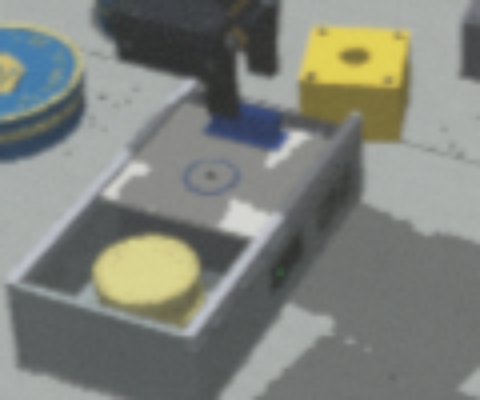

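The top view is mostly blocked by the arm. The scene crop shows the fingers straddling the blue ridge (finger at about (222,95), ridge (210–285,130)). Next I lower and close.

Emit:
arm_command:
  plan:
    - {"dx": -0.05, "dy": 0, "dz": 1.5, "twist": 0, "claw": 0.5}
    - {"dx": -0.05, "dy": 0, "dz": 2.4, "twist": 0, "claw": 0.5}
    - {"dx": -0.05, "dy": 0, "dz": 2.4, "twist": 0, "claw": 0.5}
    - {"dx": -0.05, "dy": 0, "dz": 2.4, "twist": 0, "claw": 0.3}
    - {"dx": -0.05, "dy": 0, "dz": 2.4, "twist": 0, "claw": 0.1}
    - {"dx": -0.05, "dy": 0, "dz": 2.4, "twist": 0, "claw": 0.05}
    - {"dx": -0.05, "dy": 0, "dz": 2.4, "twist": 0, "claw": 0.05}
    - {"dx": -0.05, "dy": 0, "dz": 2.4, "twist": 0, "claw": 0.05}

```text
time_s: 2.7
position: [0.5683, 0.0316, 0.0786]
tcp_rot: [[0.035, -0.999, 0.001], [-0.999, -0.035, 0.002], [-0.002, -0.002, -1.0]]
force: [-0.2, 0.3, -0.4]
opening: 0.205
```

```bash
cd .;python3 - <<'E'
from h import *
go((.567,.032,.076),-87.6)
d=np.array([-.0419,.999])
s=np.array(bot.read_state()['position']);go((s[0]+d[0]*.09,s[1]+d[1]*.09,s[2]),-87.6)
E
```

```text
t 2.70 tcp [0.5683 0.0316 0.0786] yaw -87.97 tilt [0.0015 0.0021] F [-0.22  0.34 -0.36] open 0.205
shift cm [-0.04  0.13  0.26] twist -0.37
t 2.70 tcp [0.5683 0.0316 0.0786] yaw -87.97 tilt [0.0015 0.0021] F [-0.22  0.34 -0.36] open 0.205
shift cm [-9.    0.06  0.02] twist -0.37
```

Emit:
arm_command:
  plan:
    - {"dx": 0, "dy": 0, "dz": 0, "twist": 0, "claw": 0.05}
    - {"dx": 0, "dy": 0, "dz": 0, "twist": 0, "claw": 0.05}
    - {"dx": 0, "dy": 0, "dz": 0, "twist": 0, "claw": 0.05}
    - {"dx": 0, "dy": 0, "dz": 0, "twist": 0, "claw": 0.05}

```text
time_s: 3.03
position: [0.5683, 0.0315, 0.0787]
tcp_rot: [[0.036, -0.999, 0.001], [-0.999, -0.036, 0.002], [-0.002, -0.002, -1.0]]
force: [-0.1, -1.4, 1.7]
opening: 0.126
```

Emit:
arm_command:
  plan:
    - {"dx": -1.5, "dy": 0.01, "dz": 0, "twist": 0, "claw": 0.05}
    - {"dx": -3, "dy": 0.02, "dz": 0, "twist": 0, "claw": 0.05}
    - {"dx": -4.5, "dy": 0.03, "dz": 0, "twist": 0, "claw": 0.05}
    - {"dx": -6, "dy": 0.04, "dz": 0, "twist": 0, "claw": 0.05}
    - {"dx": -7.2, "dy": 0.05, "dz": 0, "twist": 0, "claw": 0.05}
    - {"dx": -8.2, "dy": 0.06, "dz": 0, "twist": 0, "claw": 0.05}
    - {"dx": -8.2, "dy": 0.06, "dz": 0, "twist": 0, "claw": 0.05}
    - {"dx": -8.2, "dy": 0.06, "dz": 0, "twist": 0, "claw": 0.05}

```text
time_s: 3.7
position: [0.564, 0.1146, 0.0787]
tcp_rot: [[0.037, -0.999, 0.0], [-0.999, -0.037, 0.003], [-0.003, -0.0, -1.0]]
force: [-1.9, 1.5, 1.7]
opening: 0.133
```

```bash
cd .;python3 - <<'E'
from h import *
go((.564,.113,.076),-87.6)
t=bot.capture('top');s=bot.capture('scene')
a=cv2.resize(t[170:250,200:320],(600,400));b=cv2.resize(s[190:290,220:340],(720,600))
cv2.imwrite('pics/a2.png',cv2.resize(a,(600,400))[:,:,::-1]);cv2.imwrite('pics/b2.png',b[:,:,::-1])
E
```

```text
t 3.70 tcp [0.564  0.1146 0.0787] yaw -87.90 tilt [0.0002 0.0029] F [-1.92  1.45  1.73] open 0.133
shift cm [0.16 0.01 0.27] twist -0.3
```

View pics/b2.png

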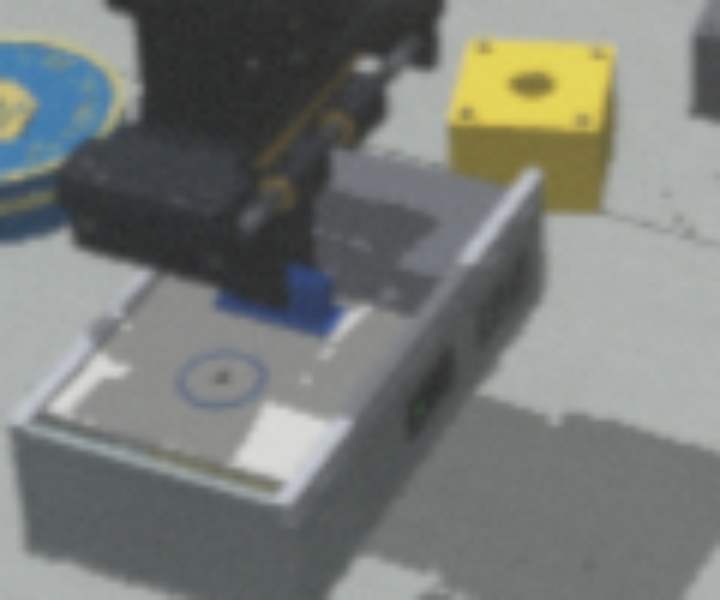

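The cover has slid with the gripper and the ring is at about (222,378). A narrow gold strip remains at the front wall (about 10 mm), so I continue in small steps until the force rises.

Emit:
arm_command:
  plan:
    - {"dx": -0.4, "dy": 0, "dz": 0, "twist": 0, "claw": 0.05}
    - {"dx": -0.8, "dy": 0.01, "dz": 0, "twist": 0, "claw": 0.05}
    - {"dx": -0.8, "dy": 0.01, "dz": 0, "twist": 0, "claw": 0.05}

```text
time_s: 4.05
position: [0.5636, 0.1216, 0.0787]
tcp_rot: [[0.036, -0.999, -0.0], [-0.999, -0.036, 0.002], [-0.002, -0.0, -1.0]]
force: [-1.0, -0.5, 0.8]
opening: 0.134
```

Emit:
arm_command:
  plan:
    - {"dx": -0.3, "dy": 0, "dz": 0, "twist": 0, "claw": 0.05}
    - {"dx": -0.3, "dy": 0, "dz": 0, "twist": 0, "claw": 0.05}

```text
time_s: 4.22
position: [0.5635, 0.1247, 0.0787]
tcp_rot: [[0.036, -0.999, -0.0], [-0.999, -0.036, 0.002], [-0.002, 0.0, -1.0]]
force: [-1.9, -0.9, 0.8]
opening: 0.139
```

Emit:
arm_command:
  plan:
    - {"dx": -0.3, "dy": 0, "dz": 0, "twist": 0, "claw": 0.05}
    - {"dx": -0.3, "dy": 0, "dz": 0, "twist": 0, "claw": 0.05}

```text
time_s: 4.38
position: [0.5635, 0.1254, 0.0787]
tcp_rot: [[0.038, -0.999, -0.0], [-0.999, -0.038, -0.002], [0.002, 0.001, -1.0]]
force: [-1.5, -10.0, 1.2]
opening: 0.135
```

Emit:
arm_command:
  plan:
    - {"dx": -0.3, "dy": 0, "dz": 0, "twist": 0, "claw": 0.05}
    - {"dx": -0.3, "dy": 0, "dz": 0, "twist": 0, "claw": 0.05}

```text
time_s: 4.55
position: [0.5635, 0.1254, 0.0787]
tcp_rot: [[0.04, -0.999, -0.001], [-0.999, -0.04, -0.008], [0.008, 0.001, -1.0]]
force: [-2.1, -10.9, 0.9]
opening: 0.137
```

Emit:
arm_command:
  plan:
    - {"dx": 0, "dy": 0, "dz": 0, "twist": 0, "claw": 0.45}
    - {"dx": 0, "dy": 0, "dz": 0, "twist": 0, "claw": 0.45}
    - {"dx": 0, "dy": 0, "dz": 0, "twist": 0, "claw": 0.45}
    - {"dx": 0, "dy": 0, "dz": 0, "twist": 0, "claw": 0.45}
    - {"dx": 0, "dy": 0, "dz": -3, "twist": 0, "claw": 0.45}
    - {"dx": 0, "dy": 0, "dz": -7, "twist": 0, "claw": 0.5}
    - {"dx": 0, "dy": 0, "dz": -11, "twist": 0, "claw": 0.7}
    - {"dx": 0, "dy": 0, "dz": -11, "twist": 0, "claw": 0.7}

```text
time_s: 5.22
position: [0.5692, 0.1273, 0.1966]
tcp_rot: [[0.04, -0.999, 0.016], [-0.999, -0.041, -0.006], [0.007, -0.015, -1.0]]
force: [2.5, -0.8, 0.4]
opening: 0.571
```

```bash
cd .;python3 - <<'E'
from h import *
go((.478,-.218,.19),-79)
E
```

```text
t 5.22 tcp [0.5692 0.1273 0.1966] yaw -87.68 tilt [ 0.0158 -0.0064] F [ 2.48 -0.84  0.35] open 0.571
shift cm [34.13 10.52  0.73] twist -8.68
```

Emit:
arm_command:
  plan:
    - {"dx": 34.1, "dy": 10.5, "dz": 0, "twist": -8.7, "claw": 0.8}
    - {"dx": 34.1, "dy": 10.5, "dz": 0, "twist": -8.7, "claw": 0.8}
    - {"dx": 34.1, "dy": 10.5, "dz": 0, "twist": -8.7, "claw": 0.8}
    - {"dx": 34.1, "dy": 10.5, "dz": 0, "twist": -8.7, "claw": 0.8}
    - {"dx": 34.1, "dy": 10.5, "dz": 0, "twist": -8.7, "claw": 0.8}
    - {"dx": 34.1, "dy": 10.5, "dz": 0, "twist": -8.7, "claw": 0.8}
    - {"dx": 34.1, "dy": 10.5, "dz": 0, "twist": -8.7, "claw": 0.8}
    - {"dx": 34.1, "dy": 10.5, "dz": 0, "twist": -8.7, "claw": 0.8}

```text
time_s: 5.88
position: [0.4837, -0.1957, 0.197]
tcp_rot: [[0.191, -0.981, 0.017], [-0.982, -0.191, -0.007], [0.01, -0.016, -1.0]]
force: [0.7, -0.4, 0.4]
opening: 0.802
```

```bash
cd .;python3 - <<'E'
from h import *
go((.478,-.218,.19),-79)
t=bot.capture('top');s=bot.capture('scene')
cv2.imwrite('pics/a3.png',cv2.resize(t[170:250,200:400],(800,320),interpolation=2)[:,:,::-1]);cv2.imwrite('pics/b3.png',cv2.resize(s[150:290,210:410],(800,560),interpolation=2)[:,:,::-1])
cv2.imwrite('pics/top3.png',t[:,:,::-1]);cv2.imwrite('pics/scene3.png',s[:,:,::-1])
E
```

```text
t 5.88 tcp [ 0.4837 -0.1957  0.197 ] yaw -78.98 tilt [ 0.0172 -0.0065] F [ 0.69 -0.41  0.41] open 0.802
shift cm [2.08 0.99 0.7 ] twist 0.02
```

View pics/a3.png

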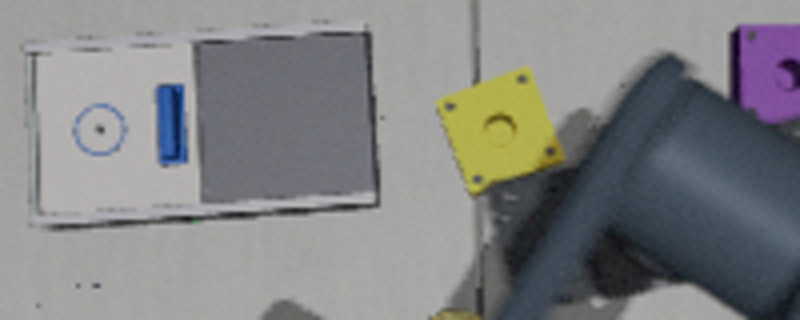

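View pics/b3.png

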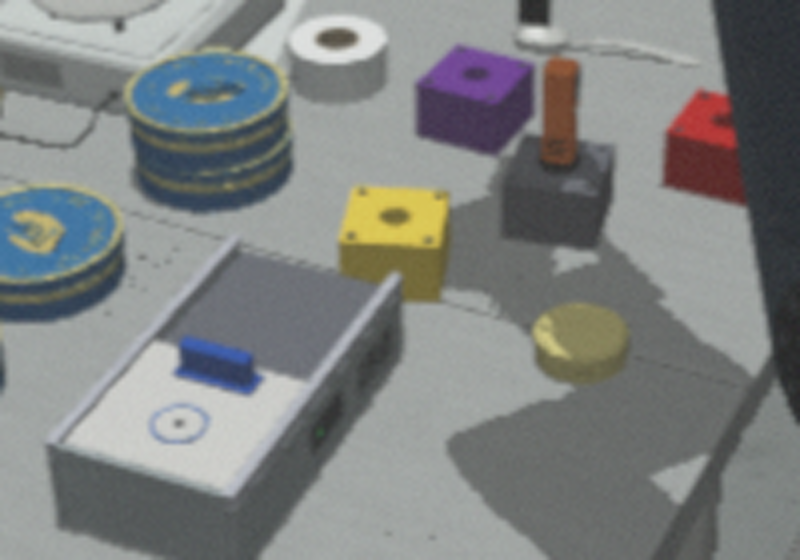

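```bash
cd .;python3 - <<'E'
from h import *
s=bot.read_state();p=s['position'];R=np.array(s['tcp_rot'])
print('ring T',plane('top',(100.5/4-.5+200,129.5/4-.5+170),.067),'S',plane('scene',(179.5/4-.5+210,424.5/4-.5+150),.067))
for sg in(1,-1):print((proj('scene',p+sg*R[:,0]*.035)-[210,150])*4)
print('tcp',(proj('scene',p)-[210,150])*4)
t=cv2.imread('pics/top3.png')[:,:,::-1]
g=cv2.cvtColor(np.ascontiguousarray(t[190:215,212:240]),cv2.COLOR_RGB2GRAY);print(blobs(t,(95,60,40),(135,255,255),(205,180,250,225),3))
# dark dot centroid
w=np.clip(120-g[6:20,6:20].astype(float),0,None);ys,xs=np.mgrid[196:210,218:232];print('dot',(w*xs).sum()/w.sum(),(w*ys).sum()/w.sum(),w.sum())
# handle axis both views: handle centre points
t0=cv2.imread('pics/top0.png')[:,:,::-1]
def P(u,v,z):return plane('top',((u+.5)/12-.5+340,(v+.5)/12-.5+205),z)
c=[P(*q,.136) for q in((300,231),(398,214),(412,318),(314,336))];print('handle top',np.mean(c,0))
for i in range(4):
    d=c[i]-c[i-1];print(np.linalg.norm(d),np.degrees(np.arctan2(d[1],d[0])))
E
```

```text
ring T [0.56042661 0.17555826 0.067     ] S [0.5602683  0.17783213 0.067     ]
[555.97719612 -27.38583843]
[533.00491463  19.18900614]
tcp [544.71796036  -4.55845162]
[(np.int32(140), array([242.45      , 200.58571429]), ((242.5, 200.5), (19.0, 7.0), 90.0)), (np.int32(7), array([226.        , 207.57142857]), ((226.2000274658203, 207.60000610351562), (1.2649108171463013, 6.324554920196533), 71.56504821777344)), (np.int32(4), array([219.75, 205.5 ]), ((219.76919555664062, 205.65380859375), (3.605551242828369, 0.5547002553939819), 56.3099365234375)), (np.int32(3), array([225., 196.]), ((225.0, 196.0), (2.0, 0.0), 180.0)), (np.int32(3), array([229., 198.]), ((229.0, 198.0), (2.8284270763397217, 0.0), -135.0))]
dot 224.86486486486487 202.1081081081081 74.0
handle top [ 0.47787953 -0.21957982  0.136     ]
0.023150742601539244 5.74484579928375
0.02194268444016532 -81.39464301524026
0.022954471449525546 -174.30988888113214
0.021931464684763778 99.1203681192861
```

Emit:
arm_command:
  plan:
    - {"dx": 2.1, "dy": 1, "dz": 0.5, "twist": 2, "claw": 0.8}
    - {"dx": 2.1, "dy": 1, "dz": 0.7, "twist": 2, "claw": 0.8}
    - {"dx": 2.1, "dy": 1, "dz": 0.7, "twist": 2, "claw": 0.8}

```text
time_s: 6.23
position: [0.4784, -0.2229, 0.1899]
tcp_rot: [[0.148, -0.989, 0.019], [-0.989, -0.148, -0.009], [0.012, -0.017, -1.0]]
force: [0.7, 0.7, 0.3]
opening: 0.798
```

```bash
cd .;python3 - <<'E'
from h import *
go((.478,-.218,.081),-81)
E
```

```text
t 6.23 tcp [ 0.4784 -0.2229  0.1899] yaw -81.50 tilt [ 0.0189 -0.0094] F [0.66 0.67 0.26] open 0.798
shift cm [-0.63  0.15 10.88] twist -0.5
```

Emit:
arm_command:
  plan:
    - {"dx": -0.5, "dy": 0.1, "dz": 3, "twist": 0, "claw": 0.8}
    - {"dx": -0.6, "dy": 0.15, "dz": 5, "twist": 0, "claw": 0.8}
    - {"dx": -0.6, "dy": 0.15, "dz": 7, "twist": 0, "claw": 0.8}
    - {"dx": -0.6, "dy": 0.15, "dz": 9, "twist": 0, "claw": 0.8}
    - {"dx": -0.6, "dy": 0.15, "dz": 10.5, "twist": 0, "claw": 0.8}
    - {"dx": -0.6, "dy": 0.15, "dz": 10.9, "twist": 0, "claw": 0.8}
    - {"dx": -0.6, "dy": 0.15, "dz": 10.9, "twist": 0, "claw": 0.8}
    - {"dx": -0.6, "dy": 0.15, "dz": 10.9, "twist": 0, "claw": 0.8}

```text
time_s: 6.9
position: [0.4786, -0.2174, 0.0812]
tcp_rot: [[0.149, -0.989, 0.019], [-0.989, -0.149, -0.009], [0.012, -0.018, -1.0]]
force: [0.2, -0.1, -0.0]
opening: 0.798
```

```bash
cd .;python3 - <<'E'
from h import *
go((.478,-.218,.081),-81)
s=bot.capture('scene')
cv2.imwrite('pics/b4.png',cv2.resize(s[130:230,300:420],(720,600),interpolation=2)[:,:,::-1])
E
```

```text
t 6.90 tcp [ 0.4786 -0.2174  0.0812] yaw -81.42 tilt [ 0.0193 -0.0093] F [ 0.19 -0.09 -0.04] open 0.798
shift cm [0.05 0.07 0.02] twist -0.42
```

View pics/b4.png

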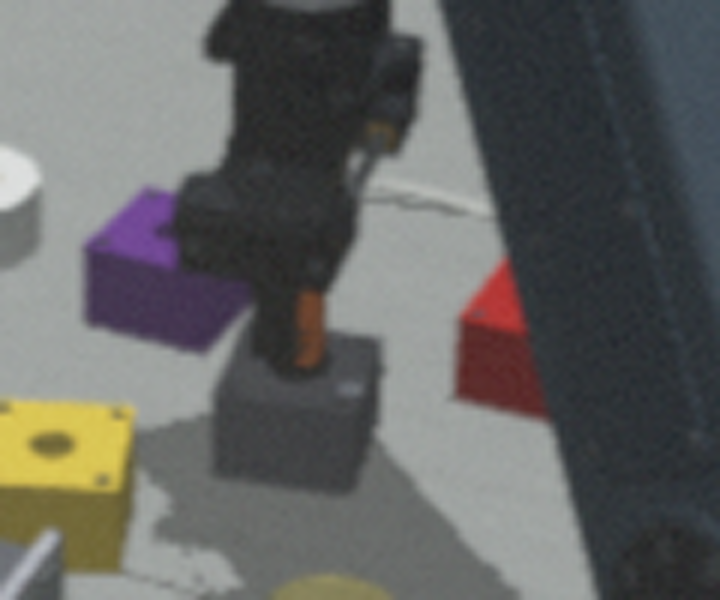

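The near finger (275,320) is in front of the orange handle (310,330), and nothing else is touched. Now I close the gripper.

Emit:
arm_command:
  plan:
    - {"dx": 0, "dy": 0, "dz": 0, "twist": 0, "claw": 0.5}
    - {"dx": 0, "dy": 0, "dz": 0, "twist": 0, "claw": 0.4}
    - {"dx": 0, "dy": 0, "dz": 0, "twist": 0, "claw": 0.15}
    - {"dx": 0, "dy": 0, "dz": 0, "twist": 0, "claw": 0.15}
    - {"dx": 0, "dy": 0, "dz": 0, "twist": 0, "claw": 0.15}
    - {"dx": 0, "dy": 0, "dz": 0, "twist": 0, "claw": 0.15}
    - {"dx": 0, "dy": 0, "dz": 0, "twist": 0, "claw": 0.15}
    - {"dx": 0, "dy": 0, "dz": 0, "twist": 0, "claw": 0.15}

```text
time_s: 7.62
position: [0.479, -0.2181, 0.0817]
tcp_rot: [[0.149, -0.989, 0.02], [-0.989, -0.149, -0.01], [0.013, -0.019, -1.0]]
force: [-0.6, 0.0, -0.5]
opening: 0.275
```

Emit:
arm_command:
  plan:
    - {"dx": 0, "dy": 0, "dz": 0, "twist": 0, "claw": 0.15}
    - {"dx": 0, "dy": 0, "dz": 0, "twist": 0, "claw": 0.15}
    - {"dx": 0, "dy": 0, "dz": 0, "twist": 0, "claw": 0.15}
    - {"dx": 0, "dy": 0, "dz": 0, "twist": 0, "claw": 0.15}

```text
time_s: 7.95
position: [0.479, -0.2181, 0.0817]
tcp_rot: [[0.149, -0.989, 0.02], [-0.989, -0.149, -0.01], [0.013, -0.019, -1.0]]
force: [0.4, 0.1, -0.1]
opening: 0.274
```

```bash
cd .;python3 - <<'E'
from h import *
go((.479,-.2181,.1417));go((.479,-.2181,.2117))
E
```

```text
t 7.95 tcp [ 0.479  -0.2181  0.0817] yaw -81.44 tilt [ 0.0204 -0.0105] F [ 0.39  0.13 -0.1 ] open 0.274
shift cm [ 0.08 -0.12 -6.  ] twist None
t 7.95 tcp [ 0.479  -0.2181  0.0817] yaw -81.44 tilt [ 0.0204 -0.0105] F [ 0.39  0.13 -0.1 ] open 0.274
shift cm [  0.18  -0.25 -13.  ] twist None
```

Emit:
arm_command:
  plan:
    - {"dx": 0.02, "dy": -0.03, "dz": -1.5, "twist": 0, "claw": 0.15}
    - {"dx": 0.04, "dy": -0.06, "dz": -3, "twist": 0, "claw": 0.15}
    - {"dx": 0.06, "dy": -0.1, "dz": -5, "twist": 0, "claw": 0.15}
    - {"dx": 0.1, "dy": -0.15, "dz": -7.5, "twist": 0, "claw": 0.15}
    - {"dx": 0.14, "dy": -0.2, "dz": -10, "twist": 0, "claw": 0.15}
    - {"dx": 0.18, "dy": -0.25, "dz": -13, "twist": 0, "claw": 0.15}
    - {"dx": 0.18, "dy": -0.25, "dz": -13, "twist": 0, "claw": 0.15}
    - {"dx": 0.18, "dy": -0.25, "dz": -13, "twist": 0, "claw": 0.15}

```text
time_s: 8.62
position: [0.4798, -0.2186, 0.2131]
tcp_rot: [[0.149, -0.989, 0.023], [-0.989, -0.149, -0.013], [0.016, -0.021, -1.0]]
force: [0.1, -0.4, -0.6]
opening: 0.276
```

```bash
cd .;python3 - <<'E'
from h import *
go((.5605,.1758,.2117))
s=bot.capture('scene');t=bot.capture('top')
cv2.imwrite('pics/b5.png',cv2.resize(s[100:220,300:420],(600,600),interpolation=2)[:,:,::-1])
cv2.imwrite('pics/s5.png',s[:,:,::-1])
E
```

```text
t 8.62 tcp [ 0.4798 -0.2186  0.2131] yaw -81.43 tilt [ 0.0235 -0.0128] F [ 0.09 -0.38 -0.62] open 0.276
shift cm [-37.8  -13.87  -0.17] twist None
```

View pics/b5.png

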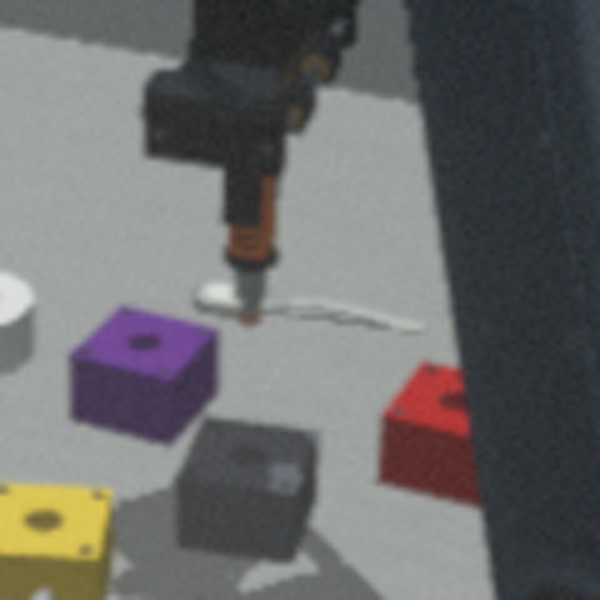

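The probe is held upright, clear of the empty stand, with its copper foot at about (248,318). Now I carry it over to the ring.

Emit:
arm_command:
  plan:
    - {"dx": -3, "dy": -1.1, "dz": -0.1, "twist": 0, "claw": 0.15}
    - {"dx": -7, "dy": -2.6, "dz": -0.1, "twist": 0, "claw": 0.15}
    - {"dx": -11, "dy": -4, "dz": -0.1, "twist": 0, "claw": 0.15}
    - {"dx": -15, "dy": -5.5, "dz": -0.1, "twist": 0, "claw": 0.15}
    - {"dx": -19, "dy": -7, "dz": -0.1, "twist": 0, "claw": 0.15}
    - {"dx": -23, "dy": -8.4, "dz": -0.1, "twist": 0, "claw": 0.15}
    - {"dx": -26, "dy": -9.5, "dz": -0.1, "twist": 0, "claw": 0.15}
    - {"dx": -28, "dy": -10.3, "dz": -0.1, "twist": 0, "claw": 0.15}

```text
time_s: 9.38
position: [0.5368, 0.0786, 0.208]
tcp_rot: [[0.152, -0.988, 0.014], [-0.988, -0.152, -0.008], [0.01, -0.013, -1.0]]
force: [0.6, -0.5, -0.5]
opening: 0.272
```

```bash
cd .;python3 - <<'E'
from h import *
go((.5605,.1758,.2117))
E
```

```text
t 9.38 tcp [0.5368 0.0786 0.208 ] yaw -81.28 tilt [ 0.014  -0.0075] F [ 0.64 -0.52 -0.5 ] open 0.272
shift cm [-9.24 -3.82 -0.41] twist None
```

Emit:
arm_command:
  plan:
    - {"dx": -3, "dy": -1.2, "dz": 0, "twist": 0, "claw": 0.15}
    - {"dx": -6, "dy": -2.5, "dz": 0, "twist": 0, "claw": 0.15}
    - {"dx": -8, "dy": -3.3, "dz": 0.5, "twist": 0, "claw": 0.15}
    - {"dx": -9.2, "dy": -3.8, "dz": 1.5, "twist": 0, "claw": 0.15}
    - {"dx": -9.2, "dy": -3.8, "dz": 2.8, "twist": 0, "claw": 0.15}
    - {"dx": -9.2, "dy": -3.8, "dz": 2.8, "twist": 0, "claw": 0.15}
    - {"dx": -9.2, "dy": -3.8, "dz": 2.8, "twist": 0, "claw": 0.15}

```text
time_s: 9.97
position: [0.5589, 0.1744, 0.1771]
tcp_rot: [[0.152, -0.988, 0.008], [-0.988, -0.152, -0.009], [0.01, -0.007, -1.0]]
force: [1.1, -0.9, -0.6]
opening: 0.272
```

```bash
cd .;python3 - <<'E'
from h import *
go((.5605,.1758,.15))
s=bot.capture('scene');t=bot.capture('top')
cv2.imwrite('pics/b6.png',cv2.resize(s[180:300,210:330],(600,600),interpolation=2)[:,:,::-1])
cv2.imwrite('pics/a6.png',cv2.resize(t[160:250,180:320],(700,450),interpolation=2)[:,:,::-1])
E
```

```text
t 9.97 tcp [0.5589 0.1744 0.1771] yaw -81.29 tilt [ 0.0081 -0.0086] F [ 1.08 -0.94 -0.56] open 0.272
shift cm [-0.14 -0.16  2.71] twist None
```

View pics/b6.png

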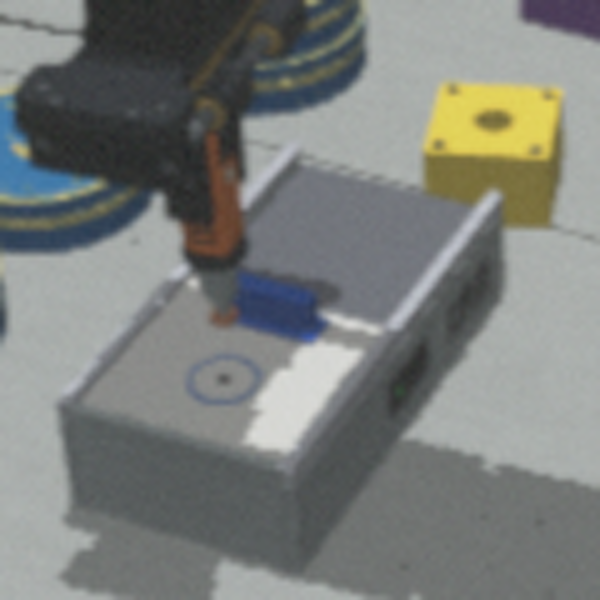

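View pics/a6.png

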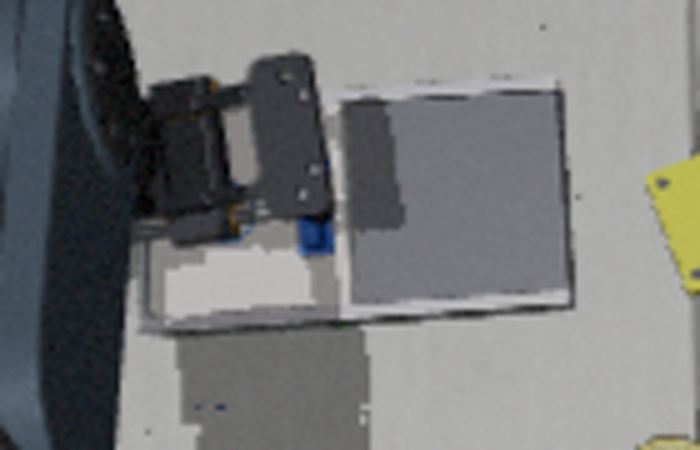

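```bash
cd .;python3 - <<'E'
from h import *
def S(u,v,z): return plane('scene',((u+.5)/5-.5+210,(v+.5)/5-.5+180),z)
print(S(224,319,.1054),S(224,379,.067))
E
```

```text
[0.55715624 0.1765109  0.1054    ] [0.560676  0.1770833 0.067    ]
```

```bash
cd .;python3 - <<'E'
from h import *
go((.5614,.1754,.146))
E
```

```text
t 10.07 tcp [0.5605 0.1742 0.179 ] yaw -81.34 tilt [ 0.0125 -0.008 ] F [-0.04  0.55 -0.75] open 0.277
shift cm [-0.14 -0.07  3.3 ] twist None
```

Emit:
arm_command:
  plan:
    - {"dx": -0.1, "dy": -0.05, "dz": 1, "twist": 0, "claw": 0.15}
    - {"dx": -0.14, "dy": -0.07, "dz": 2, "twist": 0, "claw": 0.15}
    - {"dx": -0.14, "dy": -0.07, "dz": 2.8, "twist": 0, "claw": 0.15}
    - {"dx": -0.14, "dy": -0.07, "dz": 3.1, "twist": 0, "claw": 0.15}
    - {"dx": -0.14, "dy": -0.07, "dz": 3.3, "twist": 0, "claw": 0.15}
    - {"dx": -0.14, "dy": -0.07, "dz": 3.3, "twist": 0, "claw": 0.15}
    - {"dx": -0.14, "dy": -0.07, "dz": 3.3, "twist": 0, "claw": 0.15}

```text
time_s: 10.65
position: [0.5615, 0.1754, 0.146]
tcp_rot: [[0.15, -0.989, 0.013], [-0.989, -0.151, -0.008], [0.01, -0.011, -1.0]]
force: [-0.6, 0.1, -0.6]
opening: 0.271
```

```bash
cd .;python3 - <<'E'
from h import *
go((.5614,.1754,.1337))
s=bot.capture('scene')
cv2.imwrite('pics/b7.png',cv2.resize(s[220:280,220:300],(800,600),interpolation=2)[:,:,::-1])
go((.5614,.1754,.1337))
E
```

```text
t 10.65 tcp [0.5615 0.1754 0.146 ] yaw -81.34 tilt [ 0.0127 -0.0079] F [-0.62  0.09 -0.56] open 0.271
shift cm [-0.01  0.03  1.23] twist None
t 10.70 tcp [0.5616 0.1755 0.1462] yaw -81.34 tilt [ 0.0131 -0.0079] F [ 0.21  0.51 -0.7 ] open 0.273
shift cm [-0.01  0.04  1.25] twist None
```

View pics/b7.png

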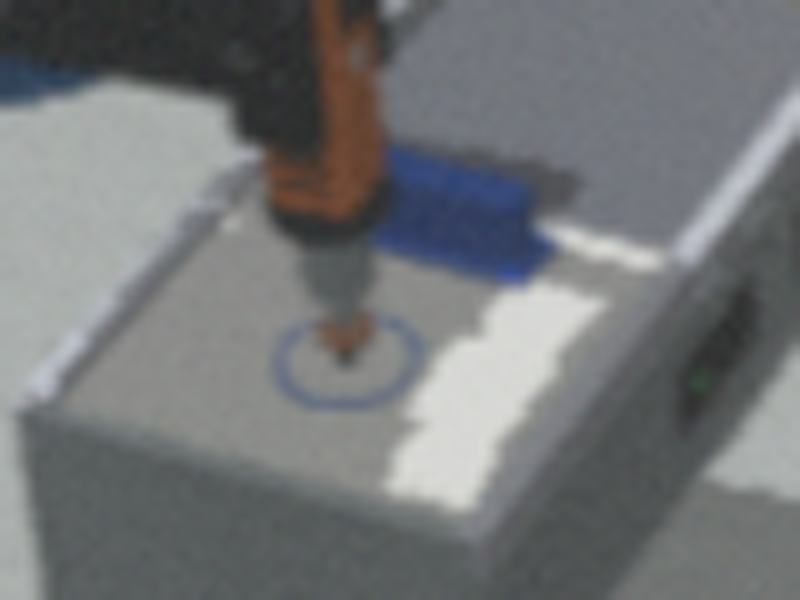

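The foot is at about (345,337). A 7 mm drop puts it near (345,360), close to the dot at (347,357), so it is aligned. I lower it gently.

Emit:
arm_command:
  plan:
    - {"dx": 0, "dy": 0, "dz": 0.3, "twist": 0, "claw": 0.15}
    - {"dx": 0, "dy": 0.01, "dz": 0.6, "twist": 0, "claw": 0.15}
    - {"dx": 0, "dy": 0.02, "dz": 0.8, "twist": 0, "claw": 0.15}
    - {"dx": 0, "dy": 0.02, "dz": 0.8, "twist": 0, "claw": 0.15}
    - {"dx": 0, "dy": 0.02, "dz": 0.8, "twist": 0, "claw": 0.15}

```text
time_s: 11.12
position: [0.5617, 0.1754, 0.1385]
tcp_rot: [[0.151, -0.989, 0.013], [-0.989, -0.151, -0.008], [0.01, -0.012, -1.0]]
force: [0.1, 0.3, 1.1]
opening: 0.271
```

Emit:
arm_command:
  plan:
    - {"dx": 0, "dy": 0, "dz": 0.2, "twist": 0, "claw": 0.15}
    - {"dx": 0, "dy": 0, "dz": 0.2, "twist": 0, "claw": 0.15}
    - {"dx": 0, "dy": 0, "dz": 0.2, "twist": 0, "claw": 0.15}

```text
time_s: 11.37
position: [0.5617, 0.1754, 0.1367]
tcp_rot: [[0.151, -0.989, 0.013], [-0.989, -0.151, -0.008], [0.01, -0.012, -1.0]]
force: [-0.8, -0.7, 2.8]
opening: 0.27
```

Emit:
arm_command:
  plan:
    - {"dx": 0, "dy": 0, "dz": 0.15, "twist": 0, "claw": 0.15}
    - {"dx": 0, "dy": 0, "dz": 0.3, "twist": 0, "claw": 0.15}
    - {"dx": 0, "dy": 0, "dz": 0.3, "twist": 0, "claw": 0.15}
    - {"dx": 0, "dy": 0, "dz": 0.3, "twist": 0, "claw": 0.15}

```text
time_s: 11.7
position: [0.5617, 0.1754, 0.1338]
tcp_rot: [[0.151, -0.988, 0.013], [-0.989, -0.151, -0.008], [0.01, -0.012, -1.0]]
force: [-1.2, 1.5, 3.9]
opening: 0.274
```

Emit:
arm_command:
  plan:
    - {"dx": 0, "dy": 0, "dz": 0, "twist": 0, "claw": 0.15}
    - {"dx": 0, "dy": 0, "dz": 0, "twist": 0, "claw": 0.15}
    - {"dx": 0, "dy": 0, "dz": 0, "twist": 0, "claw": 0.15}
    - {"dx": 0, "dy": 0, "dz": 0, "twist": 0, "claw": 0.15}

```text
time_s: 12.03
position: [0.5617, 0.1754, 0.1339]
tcp_rot: [[0.151, -0.988, 0.013], [-0.989, -0.151, -0.008], [0.01, -0.012, -1.0]]
force: [-1.8, 0.8, 4.6]
opening: 0.277
```

```bash
cd .;python3 - <<'E'
from h import *
go((.5614,.1754,.1337))
s=bot.capture('scene');t=bot.capture('top')
cv2.imwrite('pics/b8.png',cv2.resize(s[220:280,220:300],(800,600),interpolation=2)[:,:,::-1])
cv2.imwrite('pics/s8.png',s[:,:,::-1])
f=[]
for i in range(6):
    f.append(bot.read_state()['force']); bot.capture('scene')
print(np.mean(f,0));go((.5614,.1754,.1337))
E
```

```text
t 12.03 tcp [0.5617 0.1754 0.1339] yaw -81.33 tilt [ 0.0135 -0.0079] F [-1.78  0.76  4.65] open 0.277
shift cm [-0.01  0.03  0.02] twist None
[-1.26982876 -0.11405537  4.57921213]
t 12.43 tcp [0.5617 0.1754 0.1338] yaw -81.34 tilt [ 0.0133 -0.0079] F [-1.65 -0.27  4.38] open 0.277
shift cm [-0.01  0.03  0.01] twist None
```

View pics/b8.png

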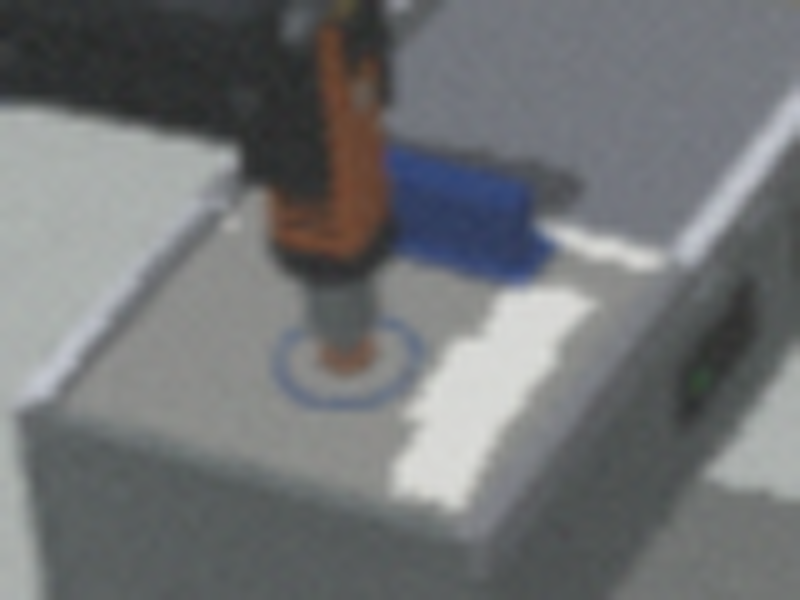

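View pics/s8.png

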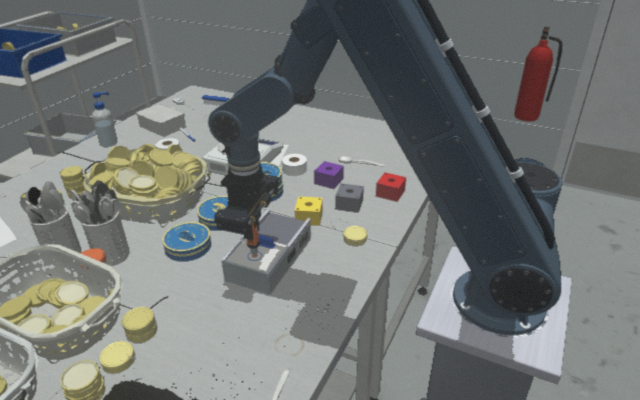

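The foot sits at about (346,359), and the ring's centre is about (349,362). The cover is shut and the bystanders have not moved. The contact force is about 5.2 N and steady, so I hand in.

```bash
cd .;python3 -c "
from rig import bot
print(bot.hand_in())"
```

```text
the job is handed in; nothing more can be done
None
```

I slid the cover shut by its ridge until it hit the hard stop (about 11 N). I then lifted the probe out of the grey stand and pressed its foot down inside the blue ring. I handed the job in at about 12.4 s with the probe still in the fingers; no verdict was reported.

- **Foot position:** in the last picture the foot is about 1 mm from the ring's centre. I only had the scene camera for this, because the arm blocked the top one.
- **Press:** the measured force was steady at about 4.6 N, or about 5.2 N once the probe's weight is allowed for. The foot is about 5 mm in, judged from a descent of about 4.9 mm after first contact.
- **Tilt:** the tool leans about 0.9°. I did not measure the probe's own tilt, but it looks upright.
- **Surroundings:** the gold tin, label roll and spoon look unmoved in the picture; I did not measure them.
- **Disagreement:** before the final descent, the picture and the arm's own position differed by about 2 mm on where the foot was. I aimed midway, and the later pictures showed the foot centred.

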